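Release a centrifuge lid with the square key

TASK

The small centrifuge on the bench has lost power with its lid shut. Take the T-handled square key out of the key stand, push it fully home in the square lock on the centrifuge's deck, and then turn it clockwise (seen from above) until the lock comes to its stop. Leave the key standing in the lock, let go of it, and leave the round-handled driver in its place in the stand.

Things in the scene. Friction and masses are not known exactly. Their poses are not given: they have to be found in the camera images.
- key_handle (a point): Centre of the key's handle: black level bar 60 (x) x 14 (y) x 18 mm high; z up. 46 mm lower, the underside of a 42 mm round collar rests on a fixed grey stand (60 x 160 mm, 45 high). Below the collar a square steel shank, 14 mm, sides along x and y, 36 mm long, the last 10 mm tapering to 7 mm. Loose, under 0.2 kg, in one of the stand's two holes 90 mm apart, the bar roughly along their line.
- socket (a point): Centre of the lock on the deck (130 mm high) of a fixed small white and blue centrifuge, level with the top of its steel ring (52 mm wide, 3 high). x, y: sides of the square hole, turning with it; z up. Hole 17 mm square, mouth 5 mm below, open to 40 mm below; the key fits any quarter turn, home when its collar rests on the ring (handle centre 46 mm above this point). Lid (12 mm high) 38 mm away.
- lock (a joint): Angle of the lock, rad, growing clockwise seen from above: starts at 0 to 0.2, hard stop at 1.05 (60 degrees). Light friction (0.1 N m); it stays where it is left. The key has up to 14 degrees of play in the hole, so from an aligned start the handle must turn up to 14 degrees further than the lock to bring it to the stop.
- driver_handle (a point): Centre of the round black knob (38 mm across, 25 mm high) of a driver with a thin round shank, loose in the stand's other hole, its knob as high as the key's handle. Not the key: leave it standing.
Not all that is in view belongs to the job. What is shaped like the part that bears key_handle but blue or green is not meant.

How it is judged:
By the outcome, as a careful person would: the job done as asked, in the order asked, and still so for the second after the job is handed in, with the robot touching nothing.
It also fails if it takes over 45 s, if anything falls off the work surface, if the arm or the gripper's body presses on something with over 40 N, if the wrist force passes 120 N, or if a joint passes its speed limit or range.

ROBOT

A 6-joint arm with a two-finger parallel gripper is mounted at the origin on the work surface. World frame = base frame: x ahead of the robot, y to its left, z up, the work surface at z = 0. Lengths are in m, angles in rad, forces in N, time in s.
With the tool pointing down it reaches from about 0.425 to 0.95 m from the base axis. Payload 3.5 kg.
Tool frame: the origin (TCP) lies at the very end of the fingers, on their centre line; the grasp point (between the pads) lies 19 mm behind it (ctrl.grip_point_offset is the distance from the TCP to the grasp point, in m); z points along the fingers, y is the line along which they close (so a half turn about z gives the same grasp; the last joint's range is limited). The gripper opens to 85 mm and grips with 20 to 120 N. Pads are 22 mm wide; open, the fingers measure 114 mm over their backs; the gripper's body (76 mm by 85 mm) begins 54 mm behind the grasp point. The pads swing forward as they close: fully open they stand 13 mm farther back than shut.
Start: joints at [-1.398, 0.286, 1.577, -0, 1.279, -0.15], TCP at [0.214, -0.64, 0.231] pointing down, gripper open.
Joint ranges: [-2.77, 2.77], [-0.9, 2.22], [0.21, 2.48], [-1.53, 4.67], [0.24, 2.81], [-2.84, 2.84]. Speed limits (rad/s): [2.79, 2.79, 3.14, 3.14, 3.14, 3.14].

INTERFACE

Orientations are given as a unit quaternion [x, y, z, w].
In Python, from plant import ctrl gives the robot as it stands. The module is installed in compiled form; this text tells all that it offers.
- The arm moves only by the shell command python3 -m pendant 'ROWS' [OPENING] [FORCE]. ROWS is JSON, a list of rows, each an object of numbers: "dx", "dy", "dz": the shift along the tool's x, y, z in cm; "twist": the turn about the tool's z in degrees. A call has 1 to 10 rows; each row is the pose to reach, as a shift and turn from the pose commanded when the call began, along the tool's axes at that moment; what a row does not reach only later rows make up. A row lasts 1/8 s, in which the tool goes at most 62.5 mm and 10.7 degrees, less where a joint would pass 70% of its speed; a pose out of reach is approached as far as the arm can. A call with a gripper value outside its range is refused whole. OPENING is the opening in per cent of the stroke, from 0 (shut) to 100 (fully open), set as the call begins (- or left out, the last holds). The fingers move at their own pace and stop on an object; FORCE is the grip in N (left out, the last holds). Time passes only in rows, so rows that repeat a pose let the fingers close. It gives the time, the measured TCP pose, the force, the opening and the grip force at its end, in the units of the state.
- ctrl.get_state(): the state, without advancing time (a new reading comes with each control period).
- ctrl.read_camera(name): name is "scene" or "side" or "wrist"; returns a dict with "img" (400x640x3 uint8, red, green, blue), "depth" (400x640 float32, m along the optical axis (not along the pixel's ray), 0 where there is no reading), "camera_matrix" (3x3 intrinsics, pixels), "distortion" ([k1, k2, p1, p2, k3] as OpenCV has them; the pictures are not rectified), "xyz" and "rotation" of the camera in the world; the wrist camera has in their place "tool_from_camera" (4x4, takes a point from camera to tool coordinates, whose origin is the TCP and whose axes are the flange's). Camera axes: x right, y up, looking along -z (the intrinsics and any distortion apply to the point x, -y, -z); pixel columns grow to the right and rows downward; lengths in m; the calibration is good to about 2 mm. A picture is of the moment at which its call begins: read the wrist's pose just before it.
- ctrl.sign_off(): hands the job in; it is judged then, once.
The state is a dict: "time": time; "qpos": joint angles; "dq": joint speeds; "joint_efforts": joint torques, N m; "eef_pos": TCP position; "tcp_rot": TCP orientation; "contact_force": force on the tool from outside, world axes, zero at the start; "wrist_torque": the same for the moment, N m; "opening": opening from 0.0 (shut) to 1.0 (fully open); "finger_force": force on a finger pad.
Only numpy, scipy, OpenCV 4.12 (cv2) and the standard library are available. Lean on these libraries where they do the work, as an engineer would, in place of code of your own. Each camera call takes 0.05 s, during which the arm holds its last target. There are 200 camera calls.

## Working session

There is one attempt and no reset: what is moved stays moved. The work goes in short steps, Python scripts to look and compute and a shell command to move; the robot and the scene stay as the last step left them, time stands still between calls to the robot, and variables do not carry over. Pictures are saved under pics/ and viewed, at most 10 in all, crops included, and the job is handed in when it is done.

```bash
mkdir -p pics; cat > h.py <<'E'
import numpy as np, cv2, pickle
from scipy.spatial.transform import Rotation as R
from plant import ctrl
def shot(n):
    s=ctrl.get_state(); c=ctrl.read_camera(n)
    if n=='wrist':
        T=np.eye(4); T[:3,:3]=R.from_quat(s['tcp_rot']).as_matrix(); T[:3,3]=s['eef_pos']
        T=T@np.array(c['tool_from_camera'])
    else:
        T=np.eye(4); r=np.array(c['rotation']); T[:3,:3]=r if r.shape==(3,3) else R.from_quat(r).as_matrix(); T[:3,3]=c['xyz']
    c['T']=T; return c
def ray(c,uv):
    p=cv2.undistortPoints(np.array(uv,float).reshape(-1,1,2),np.array(c['camera_matrix'],float),np.array(c['distortion'],float)).reshape(-1,2)
    d=np.c_[p[:,0],-p[:,1],-np.ones(len(p))]
    return c['T'][:3,3], d@c['T'][:3,:3].T
def onplane(c,uv,z):
    o,d=ray(c,uv); return o+d*((z-o[2])/d[:,2])[:,None]
def ondepth(c,uv):
    o,d=ray(c,uv); uv=np.atleast_2d(uv).astype(int)
    return o+d*c['depth'][uv[:,1],uv[:,0]][:,None]
def tri(c1,u1,c2,u2):
    o1,d1=ray(c1,u1);o2,d2=ray(c2,u2);d1=d1[0];d2=d2[0]
    t=np.linalg.lstsq(np.c_[d1,-d2],o2-o1,rcond=None)[0]
    a=o1+t[0]*d1;b=o2+t[1]*d2; return (a+b)/2,np.linalg.norm(a-b)
def save(c,n): cv2.imwrite('pics/'+n,c['img'][:,:,::-1])
def crop(c,n,x0,y0,x1,y1,k): cv2.imwrite('pics/'+n,cv2.resize(c['img'][y0:y1,x0:x1,::-1],None,fx=k,fy=k,interpolation=cv2.INTER_CUBIC))
def dump(c,n): pickle.dump(c,open(n,'wb'))
def load(n): return pickle.load(open(n,'rb'))
E
python3 - <<'E'
from h import *
for n in('scene','side'):
    c=shot(n);save(c,n+'1.png');dump(c,n+'.pkl');print(n,c['T'].round(3).tolist())
s=ctrl.get_state();print(s['tcp_rot'],s['time'],s['opening'],R.from_quat(s['tcp_rot']).as_matrix().round(2),ctrl.grip_point_offset)
E
```

```text
scene [[0.576, -0.65, 0.496, 0.903], [0.818, 0.456, -0.352, -0.287], [0.003, 0.609, 0.793, 0.779], [0.0, 0.0, 0.0, 1.0]]
side [[0.996, 0.061, -0.062, 0.439], [-0.086, 0.601, -0.795, -0.737], [-0.011, 0.797, 0.604, 0.668], [0.0, 0.0, 0.0, 1.0]]
[ 9.87002488e-01  1.60701517e-01 -3.50531718e-06 -1.05383030e-03] 0.1 0.997540815309095 [[ 0.95  0.32 -0.  ]
 [ 0.32 -0.95  0.  ]
 [ 0.   -0.   -1.  ]] 0.0187
```

View pics/scene1.png

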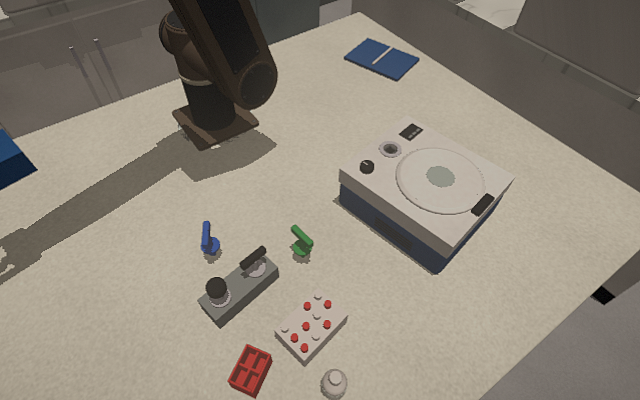

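View pics/side1.png

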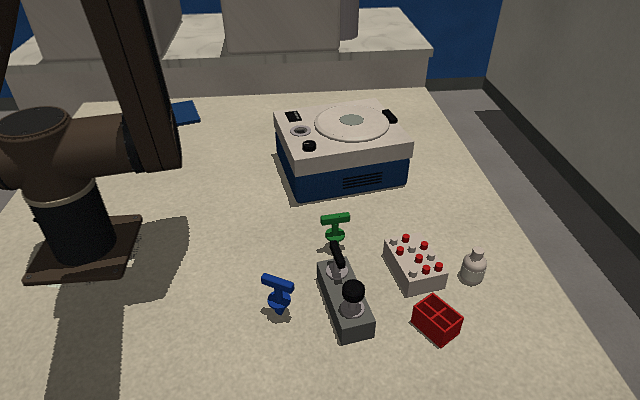

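Scene picture: the black T-bar is at (253,257) on the grey stand, with the round black knob (driver) at (216,287). Blue T (207,238) and green T (302,240) are lookalikes. The ring of the lock is at (390,149), and (367,166) is a dial. In the side picture the bar is at (337,254), the knob at (352,290), and the ring at (300,130). The black bar on the stand fits key_handle because it is black, elongated and stands in the stand.

```bash
python3 - <<'E'
from h import *
a=load('scene.pkl');b=load('side.pkl')
def blob(c,x0,y0,x1,y1,th=60):
    g=c['img'].max(2)[y0:y1,x0:x1]; m=(g<th).astype(np.uint8)
    n,l,s,ce=cv2.connectedComponentsWithStats(m); i=1+s[1:,4].argmax()
    r=cv2.minAreaRect(np.argwhere(l==i)[:,::-1].astype(np.float32)); print(s[i],r)
    return np.array(r[0])+[x0,y0]
ka=blob(a,232,240,275,272);kb=blob(b,322,235,350,272)
da=blob(a,200,272,235,302);db=blob(b,338,276,370,304)
print('key',ka,kb,tri(a,ka,b,kb)); print('drv',da,db,tri(a,da,b,db))
print('socket',tri(a,(390,149),b,(300,130)))
print(ondepth(a,[ka,da,(390,149),(405,140)]))
crop(a,'c1.png',190,215,330,320,5)
A=cv2.resize(a['img'][120:185,340:440,::-1],None,fx=6,fy=6,interpolation=cv2.INTER_CUBIC);cv2.imwrite('pics/c2.png',A)
E
```

```text
[  8   6  26  24 170] ((20.548778533935547, 17.560976028442383), (8.1210355758667, 30.141538619995117), 51.34019470214844)
[  3   0  21  35 303] ((15.79926872253418, 15.072993278503418), (36.39563751220703, 14.438644409179688), 70.01689910888672)
[  6   5  21  22 252] ((15.950000762939453, 15.34999942779541), (20.238576889038086, 19.28989028930664), 71.56504821777344)
[  0   3  27  24 474] ((13.0, 14.5), (23.0, 26.0), 90.0)
key [252.54877853 257.56097603] [337.79926872 250.07299328] (array([ 0.52046456, -0.15906683,  0.0991438 ]), np.float64(0.0011388616207054156))
drv [215.95000076 287.34999943] [351.  290.5] (array([ 0.53159873, -0.2456819 ,  0.08948214]), np.float64(0.00010742327179050992))
socket (array([0.47423738, 0.2335268 , 0.1317528 ]), np.float64(0.0015022315394329446))
[[ 0.52097237 -0.1594317   0.09909564]
 [ 0.53921378 -0.24649136  0.10370568]
 [ 0.4672979   0.24173458  0.12247635]
 [ 0.47082603  0.28365892  0.13085526]]
```

View pics/c1.png

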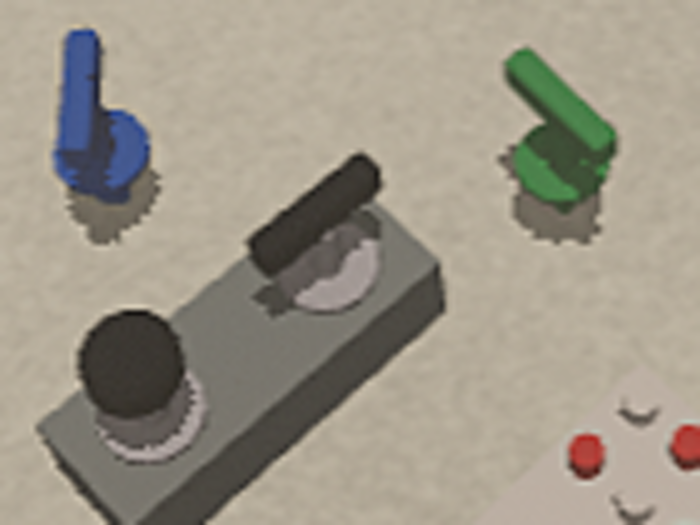

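Confirmed: the black bar at crop (315,213) is the key, and the round knob at (130,365) is the driver. Now to a spot above the key for a wrist look.

```bash
python3 -m pendant '[{"dx":4.3,"dy":-3.6,"dz":-2,"twist":-7},{"dx":8.6,"dy":-7.2,"dz":-5,"twist":-14},{"dx":12.9,"dy":-10.8,"dz":-5,"twist":-22},{"dx":17.2,"dy":-14.4,"dz":-5,"twist":-29},{"dx":21.5,"dy":-18,"dz":-5,"twist":-36},{"dx":25.8,"dy":-21.6,"dz":-5,"twist":-43},{"dx":30,"dy":-25.2,"dz":-5,"twist":-50},{"dx":34.3,"dy":-28.9,"dz":-5,"twist":-57},{"dx":38.6,"dy":-32.6,"dz":-5,"twist":-65},{"dx":42.9,"dy":-36.3,"dz":-5,"twist":-71.5}]' 60 40
python3 -m pendant '[{"dx":0},{"dx":0},{"dx":0}]'
python3 - <<'E'
from h import *
c=shot('wrist');save(c,'w1.png');dump(c,'w1.pkl');print(c['T'].round(3).tolist())
E
```

```text
time: 1.35
eef_pos: [0.5063, -0.1579, 0.2809]
tcp_rot: [0.706, 0.708, -0.0, -0.0]
contact_force: [0.1, -1.2, 0.6]
opening: 0.6
finger_force: 0.0
[[1.0, -0.004, -0.0, 0.507], [0.004, 0.956, 0.293, -0.084], [-0.001, -0.293, 0.956, 0.424], [0.0, 0.0, 0.0, 1.0]]$[0]: bad value
```

View pics/w1.png

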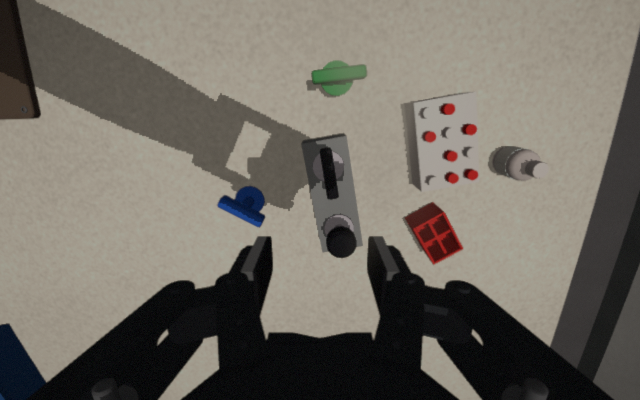

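Wrist view: the bar is at (330,173), slightly tilted, with the driver knob at (341,242), the green T at (339,75) and the blue T at (242,207).

```bash
python3 - <<'E'
from h import *
c=load('w1.pkl')
g=c['img'].max(2)[140:206,310:352]; print(np.unique(g[5:60].ravel()//10,return_counts=True))
m=(g<45).astype(np.uint8);n,l,s,ce=cv2.connectedComponentsWithStats(m);i=1+s[1:,4].argmax()
r=cv2.minAreaRect(np.argwhere(l==i)[:,::-1].astype(np.float32));bx=cv2.boxPoints(r)+[310,140]
print(s[i],r);P=onplane(c,bx,.098);print(P.round(4))
k=np.array(r[0])+[310,140];print(onplane(c,k,.095))
a=load('scene.pkl');print(tri(a,(252.5,257.6),c,k))
D=P[0]-P[1],P[1]-P[2]
for d in D: print(np.linalg.norm(d),np.degrees(np.arctan2(d[1],d[0])))
crop(c,'w1c.png',290,120,370,260,4)
# collar/stand from depth
o=ondepth(c,[(330,165),(330,185),(341,242),(312,160),(350,200)]);print(o.round(3))
E
```

```text
(array([ 0,  1,  2,  3,  4,  5,  6,  7,  8,  9, 10, 11, 12, 13, 14, 15, 16],
      dtype=uint8), array([ 37, 343, 154,  43,  37, 303,  77, 154, 155,  36, 659, 175,  10,
        12,  44,  52,  19]))
[ 10   7  18  52 595] ((18.80000114440918, 32.60000228881836), (51.760223388671875, 12.445079803466797), 81.8698959350586)
[[ 0.5061 -0.1282  0.098 ]
 [ 0.5199 -0.1262  0.098 ]
 [ 0.5296 -0.1866  0.098 ]
 [ 0.515  -0.1888  0.098 ]]
[[ 0.51762665 -0.1573403   0.095     ]]
(array([ 0.51754475, -0.15811857,  0.09262393]), np.float64(0.0005768448349820904))
0.013997022045251368 -171.65493625083957
0.06116189794000549 99.0353640784627
[[ 0.519 -0.147  0.1  ]
 [ 0.507 -0.084  0.424]
 [ 0.533 -0.242  0.105]
 [ 0.497 -0.151  0.046]
 [ 0.549 -0.207  0.046]]
```

View pics/w1c.png

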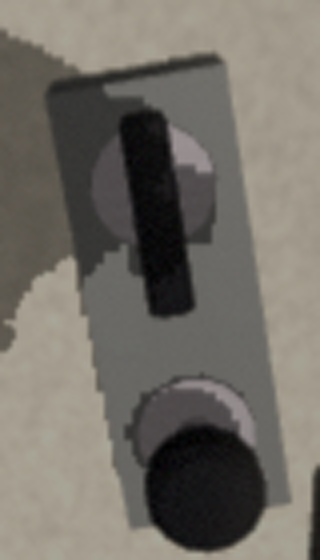

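```bash
python3 -m pendant '[{"dx":0,"dy":1.1,"dz":4,"twist":-8.5},{"dx":0,"dy":1.1,"dz":8,"twist":-8.5},{"dx":0,"dy":1.1,"dz":12,"twist":-8.5},{"dx":0,"dy":1.1,"dz":15,"twist":-8.5},{"dx":0,"dy":1.1,"dz":17.5,"twist":-8.5},{"dx":0,"dy":1.1,"dz":19.5,"twist":-8.5},{"dx":0,"dy":1.1,"dz":20.7,"twist":-8.5},{"dx":0,"dy":1.1,"dz":20.7,"twist":-8.5}]'
python3 - <<'E'
from h import *
c=shot('wrist');save(c,'w2.png');dump(c,'w2.pkl');print(ctrl.get_state()['contact_force'])
E
```

```text
time: 2.4
eef_pos: [0.5161, -0.1594, 0.0733]
tcp_rot: [0.653, 0.758, -0.0, -0.001]
contact_force: [0.5, -0.4, -0.8]
opening: 0.595
finger_force: 0.0
[0.97479785 0.17142166 0.48367864]
```

View pics/w2.png

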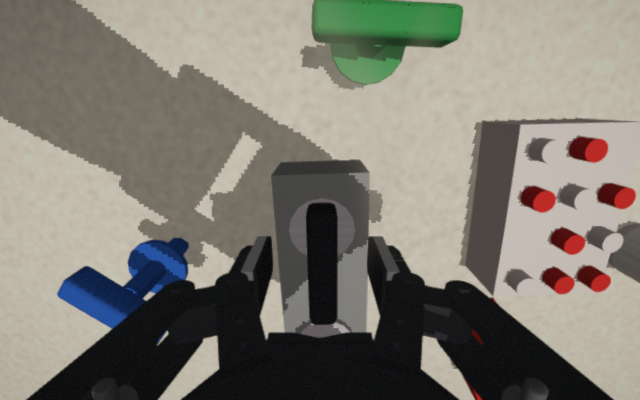

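The bar runs (320,205) to (322,322), centred between the open pads and parallel to them. Closing.

```bash
python3 -m pendant '[{"dz":0},{"dz":0},{"dz":0},{"dz":0}]' 0 70
python3 -m pendant '[{"dz":-0.3},{"dz":-1},{"dz":-2},{"dz":-3.5},{"dz":-5.5},{"dz":-8},{"dz":-12},{"dz":-16},{"dz":-20}]'
python3 - <<'E'
from h import *
c=shot('wrist');save(c,'w3.png');dump(c,'w3.pkl')
a=load('scene.pkl');b=load('side.pkl')
# where socket is seen now
print(onplane(a,(390,149),.133),onplane(b,(300,130),.133))
E
```

```text
[[0.47428349 0.23326322 0.133     ]] [[0.47454721 0.22999411 0.133     ]]$[0]: bad value
$[0]: bad value
```

```bash
python3 -m pendant '[{"dx":0,"dy":0,"dz":0,"twist":0},{"dx":0,"dy":0,"dz":0,"twist":0},{"dx":0,"dy":0,"dz":0,"twist":0},{"dx":0,"dy":0,"dz":0,"twist":0}]' 0 70
```

```text
time: 3.0
eef_pos: [0.5176, -0.1602, 0.0753]
tcp_rot: [0.653, 0.758, 0.0, 0.001]
contact_force: [-0.2, 0.0, 3.9]
opening: 0.149
finger_force: 70.0
```

```bash
python3 -m pendant '[{"dx":0,"dy":0,"dz":-0.5,"twist":0},{"dx":0,"dy":0,"dz":-1.5,"twist":0},{"dx":0,"dy":0,"dz":-3,"twist":0},{"dx":0,"dy":0,"dz":-5,"twist":0},{"dx":0,"dy":0,"dz":-8,"twist":0},{"dx":0,"dy":0,"dz":-12,"twist":0},{"dx":0,"dy":0,"dz":-16,"twist":0},{"dx":0,"dy":0,"dz":-19,"twist":0},{"dx":0,"dy":0,"dz":-19,"twist":0}]'
python3 - <<'E'
from h import *
s=ctrl.get_state();print(s['eef_pos'],s['opening'],s['contact_force'],s['wrist_torque'],s['finger_force'])
for n in('wrist','scene','side'):
    c=shot(n);dump(c,n+'3.pkl')
    if n=='wrist': w=c['img']
    if n=='side': sd=c['img']
cv2.imwrite('pics/p3.png',np.hstack([w[:,100:500,::-1],sd[:,100:500,::-1]]))
E
```

```text
time: 4.12
eef_pos: [0.5183, -0.1605, 0.2685]
tcp_rot: [0.653, 0.758, 0.001, 0.004]
contact_force: [0.4, -0.2, -1.9]
opening: 0.146
finger_force: 69.3
[ 0.51825318 -0.16046708  0.26845497] 0.14637402995675333 [ 0.36314552 -0.24320372 -1.93514698] [ 0.01173561 -0.04544461 -0.0103315 ] 69.25742093240842
```

View pics/p3.png

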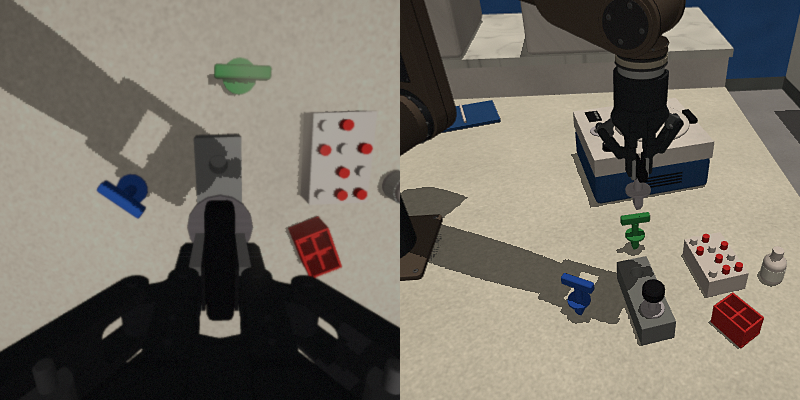

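The key hangs upright in the grip and the driver stays in the stand at (652,292). Next, carry it beside the lock and look at the socket with the wrist camera.

```bash
python3 -m pendant '[{"dx":2,"dy":0.1,"dz":0,"twist":0},{"dx":6,"dy":0.3,"dz":0,"twist":0},{"dx":11,"dy":0.5,"dz":0,"twist":0},{"dx":16,"dy":0.7,"dz":0.5,"twist":0},{"dx":21,"dy":0.9,"dz":1,"twist":0},{"dx":26,"dy":1.1,"dz":2,"twist":0},{"dx":30,"dy":1.3,"dz":2.5,"twist":0},{"dx":32,"dy":1.4,"dz":2.8,"twist":0},{"dx":32,"dy":1.4,"dz":2.8,"twist":0},{"dx":32,"dy":1.4,"dz":2.8,"twist":0}]'
python3 - <<'E'
from h import *
c=shot('wrist');dump(c,'w4.pkl')
K=np.array(c['camera_matrix']);p=np.linalg.inv(c['T'])@[.4742,.2325,.133,1];uv=(K@[p[0],-p[1],-p[2]]);uv=uv[:2]/uv[2];print(uv)
x,y=uv.astype(int)
A=cv2.resize(c['img'][max(0,y-50):y+50,x-60:x+60,::-1],None,fx=4,fy=4,interpolation=cv2.INTER_CUBIC)
B=c['img'][:,:,::-1][:,100:500];A=cv2.copyMakeBorder(A[:400],0,max(0,400-len(A)),0,0,cv2.BORDER_CONSTANT)
cv2.imwrite('pics/p4.png',np.hstack([A[:,40:440],B]));print(x,y)
E
```

```text
time: 5.52
eef_pos: [0.4829, 0.1588, 0.2357]
tcp_rot: [0.653, 0.758, -0.001, -0.0]
contact_force: [0.8, 0.1, -1.7]
opening: 0.149
finger_force: 69.2
[321.87327275 106.35026368]
321 106
```

View pics/p4.png

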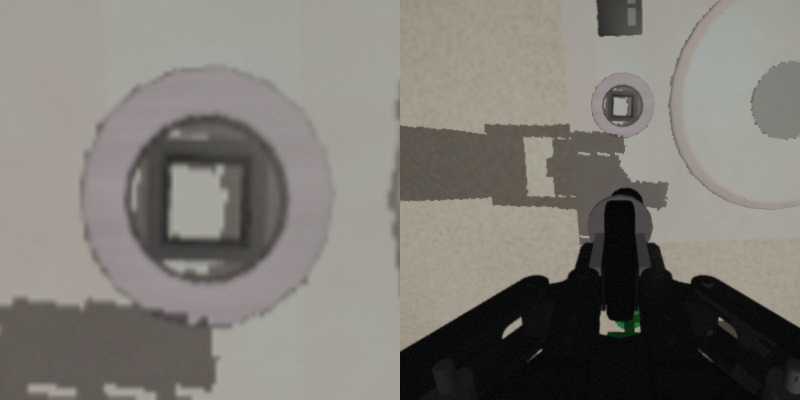

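Left (4x crop): ring centred at about (207,197), i.e. wrist pixel ≈(322,105). The square hole's mouth spans (163..247, 160..243), nearly aligned with the image.

```bash
python3 - <<'E'
from h import *
c=load('w4.pkl'); k=8; x0,y0=285,70
g=cv2.cvtColor(c['img'],cv2.COLOR_RGB2GRAY)[y0:y0+70,x0:x0+75]
G=cv2.resize(g,None,fx=k,fy=k,interpolation=cv2.INTER_CUBIC)
topx=lambda q:(np.array(q,float)+.5)/k-.5+[x0,y0]
for th in(85,95):
    m=(G<th).astype(np.uint8);n,l,s,ce=cv2.connectedComponentsWithStats(m)
    i=l[(l>0)&(np.hypot(*(np.indices(G.shape)-np.array([35*k,37*k])[:,None,None]))<14*k)]; i=np.bincount(i).argmax()
    cs,h=cv2.findContours((l==i).astype(np.uint8),cv2.RETR_CCOMP,cv2.CHAIN_APPROX_NONE)
    for q,hh in zip(cs,h[0]):
        if cv2.contourArea(q)<100*k: continue
        r=cv2.minAreaRect(q);B=onplane(c,topx(cv2.boxPoints(r)),.128);d=B[1]-B[0];e=B[2]-B[1]
        print(th,'in' if hh[3]>=0 else 'out',B.mean(0).round(4),np.linalg.norm(d).round(4),np.linalg.norm(e).round(4),np.degrees(np.arctan2(d[1],d[0]))%90)
# ring outer edge by the inner wall contrast: Hough
C=cv2.HoughCircles(G,cv2.HOUGH_GRADIENT,1,20,param1=80,param2=20,minRadius=26*k,maxRadius=36*k)
print(C[0][:3] if C is not None else None)
if C is not None: print(onplane(c,[topx(q[:2]) for q in C[0][:3]],.133), C[0][:3,2]/k)
E
```

```text
85 out [0.4746 0.2318 0.128 ] 0.0284 0.0318 86.52792070433391
85 in [0.4739 0.233  0.128 ] 0.0158 0.0152 6.057148987352676
95 out [0.4745 0.2336 0.128 ] 0.0327 0.0328 70.22396477354661
95 in [0.4881 0.2353 0.128 ] 0.0144 0.0027 8.075471672521275
95 in [0.4738 0.233  0.128 ] 0.0154 0.0147 6.709952139098476
95 in [0.4722 0.2465 0.128 ] 0.0031 0.0157 8.14154350794189
None
```

```bash
python3 - <<'E'
from h import *
from scipy.optimize import least_squares
for f in('wrist3.pkl','w4.pkl'):
    c=load(f); v,u=np.mgrid[170:270,270:372]; uv=np.c_[u.ravel(),v.ravel()]
    P=ondepth(c,uv); W=P.reshape(100,102,3)
    Tt=c['T']@np.linalg.inv(np.array(c['tool_from_camera']))
    L=(P-Tt[:3,3])@Tt[:3,:3]   # tool coords
    h=L[:,2]; ok=(c['depth'][uv[:,1],uv[:,0]]>.05)&(h>.005)&(h<.04)
    print(f,ok.sum(),np.histogram(h[ok],bins=7,range=(.005,.04))[0])
    zt=np.median(h[ok]); q=ok&(abs(h-zt)<.003); m=q.reshape(100,102).astype(np.uint8)
    cs,_=cv2.findContours(m,cv2.RETR_EXTERNAL,cv2.CHAIN_APPROX_NONE)
    E=np.vstack(cs)[:,0]; Q=L.reshape(100,102,3)[E[:,1],E[:,0]]
    fr=Q[(abs(Q[:,1])>.013)|(Q[:,0]>.016)]
    g=least_squares(lambda p:np.hypot(fr[:,0]-p[0],fr[:,1]-p[1])-.021,[0,0],loss='soft_l1',f_scale=.001)
    print(zt,g.x,len(fr),np.abs(g.fun).mean(), L[q].max(0),L[q].min(0))
    # bar top
    b=(c['depth'][uv[:,1],uv[:,0]]>.05)&(h<-.02)&(h>-.04); print('bar',b.sum(),np.median(h[b]) if b.any() else 0, L[b].min(0),L[b].max(0))
E
```

```text
wrist3.pkl 1164 [  0   0   0 411 751   2   0]
0.025234947903545468 [0.00050576 0.00058334] 183 0.0012464749159474418 [0.02235316 0.02124471 0.0282053 ] [-0.00860773 -0.0199872   0.02312287]
bar 2869 -0.024782403457453785 [ 0.00040488 -0.01944777 -0.03994007] [ 0.031624    0.02063035 -0.02001679]
w4.pkl 1161 [  0   0   0 423 737   1   0]
0.02521096698883804 [0.00046926 0.00061841] 184 0.001206669277795 [0.02230591 0.02124912 0.02818129] [-0.00883393 -0.02006741  0.02270159]
bar 2885 -0.02483928857293546 [ 0.00079854 -0.01943643 -0.03998775] [ 0.0315023   0.02074294 -0.02000254]
```

```bash
python3 -m pendant '[{"dx":2,"dy":0,"dz":0,"twist":0},{"dx":4,"dy":0.1,"dz":0,"twist":1},{"dx":6,"dy":0.2,"dz":0,"twist":1.5},{"dx":7.3,"dy":0.2,"dz":0,"twist":1.5},{"dx":7.3,"dy":0.2,"dz":1,"twist":1.5},{"dx":7.3,"dy":0.2,"dz":2,"twist":1.5},{"dx":7.3,"dy":0.2,"dz":3,"twist":1.5},{"dx":7.3,"dy":0.2,"dz":3,"twist":1.5},{"dx":7.3,"dy":0.2,"dz":3,"twist":1.5}]'
python3 - <<'E'
from h import *
s=ctrl.get_state();T=R.from_quat(s['tcp_rot']).as_matrix();print(s['eef_pos'],(np.array([.4736,.2315,.205])-s['eef_pos'])@T*100,np.degrees(np.arctan2(T[1,0],T[0,0])),s['wrist_torque'])
E
```

```text
time: 6.7
eef_pos: [0.4748, 0.2311, 0.2064]
tcp_rot: [0.663, 0.749, 0.0, 0.0]
contact_force: [1.0, -0.7, -1.2]
opening: 0.147
finger_force: 69.2
[0.47480735 0.23110493 0.20642522] [ 0.05388164 -0.11507307  0.14249665] 96.97683399184587 [-0.01771365 -0.02859099 -0.03668899]
```

```bash
python3 -m pendant '[{"dx":0.05,"dy":-0.1,"dz":0,"twist":0},{"dx":0.05,"dy":-0.1,"dz":0.5,"twist":0},{"dx":0.05,"dy":-0.1,"dz":1,"twist":0},{"dx":0.05,"dy":-0.1,"dz":1.5,"twist":0},{"dx":0.05,"dy":-0.1,"dz":1.8,"twist":0}]'
python3 -m pendant '[{"dx":0,"dy":0,"dz":0.3,"twist":0},{"dx":0,"dy":0,"dz":0.6,"twist":0}]'
```

```text
time: 7.32
eef_pos: [0.4733, 0.2316, 0.1877]
tcp_rot: [0.663, 0.749, -0.0, -0.0]
contact_force: [0.4, 0.2, -0.9]
opening: 0.146
finger_force: 69.2
time: 7.58
eef_pos: [0.4736, 0.2317, 0.1822]
tcp_rot: [0.663, 0.749, 0.0, 0.0]
contact_force: [0.5, -0.3, -0.6]
opening: 0.151
finger_force: 69.2
```

```bash
python3 -m pendant '[{"dx":0,"dy":0,"dz":0.3,"twist":0},{"dx":0,"dy":0,"dz":0.6,"twist":0},{"dx":0,"dy":0,"dz":0.9,"twist":0},{"dx":0,"dy":0,"dz":1.2,"twist":0}]'
python3 -m pendant '[{"dx":0,"dy":0,"dz":0.3,"twist":0},{"dx":0,"dy":0,"dz":0.5,"twist":0},{"dx":0,"dy":0,"dz":0.7,"twist":0}]'
```

```text
time: 8.07
eef_pos: [0.4736, 0.2317, 0.1702]
tcp_rot: [0.663, 0.749, 0.0, -0.0]
contact_force: [0.3, 0.7, -1.8]
opening: 0.15
finger_force: 69.2
time: 8.45
eef_pos: [0.4736, 0.2317, 0.1633]
tcp_rot: [0.663, 0.749, 0.0, 0.0]
contact_force: [-0.2, -0.3, 11.0]
opening: 0.149
finger_force: 71.6
```

Contact of 11 N at TCP z 0.1633. In the stand the TCP stood 0.030 above the collar's underside, so home should be at about 0.163, which fits. A small press confirms it.

```bash
python3 -m pendant '[{"dx":0,"dy":0,"dz":0.1,"twist":0},{"dx":0,"dy":0,"dz":0.1,"twist":0}]'
python3 - <<'E'
from h import *
s=ctrl.get_state();print(s['eef_pos'],s['contact_force'],s['wrist_torque'],s['qpos'][5])
E
```

```text
time: 8.7
eef_pos: [0.4737, 0.2317, 0.1633]
tcp_rot: [0.663, 0.749, 0.0, 0.0]
contact_force: [-2.8, -0.8, 3.9]
opening: 0.149
finger_force: 70.1
[0.47368757 0.23171274 0.16327484] [-2.8388642  -0.79415865  3.91089273] [-0.21921329  0.52845661 -0.04079982] 0.14027808668087435
```

```bash
python3 -m pendant '[{"dx":0.01,"dy":-0.02,"dz":-0.05,"twist":8},{"dx":0.02,"dy":-0.04,"dz":-0.05,"twist":16},{"dx":0.04,"dy":-0.05,"dz":-0.05,"twist":24},{"dx":0.05,"dy":-0.06,"dz":-0.05,"twist":32},{"dx":0.07,"dy":-0.08,"dz":-0.05,"twist":40},{"dx":0.07,"dy":-0.08,"dz":-0.05,"twist":40}]'
python3 - <<'E'
from h import *
s=ctrl.get_state();T=R.from_quat(s['tcp_rot']).as_matrix();print(np.degrees(np.arctan2(T[1,0],T[0,0])),s['contact_force'],s['wrist_torque'])
E
```

```text
time: 9.45
eef_pos: [0.473, 0.2325, 0.1633]
tcp_rot: [0.878, 0.478, 0.001, 0.0]
contact_force: [-1.4, 0.6, 3.1]
opening: 0.152
finger_force: 69.8
57.08160173672006 [-1.41159324  0.57790425  3.09287831] [-0.04069021  0.24558041 -0.00730941]
```

```bash
cat > t.py <<'E'
from h import *
s=ctrl.get_state();T=R.from_quat(s['tcp_rot']).as_matrix();print('YAW',np.degrees(np.arctan2(T[1,0],T[0,0])).round(2),s['contact_force'].round(1),s['wrist_torque'].round(3),s['qpos'][5])
E
python3 -m pendant '[{"dx":0.02,"dy":-0.02,"dz":0,"twist":6},{"dx":0.03,"dy":-0.03,"dz":0,"twist":12}]'; python3 t.py
python3 -m pendant '[{"dx":0.01,"dy":-0.01,"dz":0,"twist":4}]'; python3 t.py
python3 -m pendant '[{"dx":0.01,"dy":-0.01,"dz":0,"twist":4}]'; python3 t.py
```

```text
time: 9.7
eef_pos: [0.4728, 0.2326, 0.1633]
tcp_rot: [0.924, 0.383, 0.0, 0.0]
contact_force: [-1.8, -0.5, 3.8]
opening: 0.145
finger_force: 69.8
YAW 44.98 [-1.8 -0.5  3.8] [-0.08   0.329  0.138] 1.0505197832196433
time: 9.82
eef_pos: [0.4727, 0.2327, 0.1633]
tcp_rot: [0.937, 0.351, 0.0, 0.0]
contact_force: [-1.9, -1.8, 2.6]
opening: 0.149
finger_force: 69.9
YAW 41.04 [-1.9 -1.8  2.6] [-0.14   0.34   0.079] 1.1196547533640602
time: 9.95
eef_pos: [0.4727, 0.2328, 0.1633]
tcp_rot: [0.948, 0.318, -0.0, 0.0]
contact_force: [-1.7, -0.9, 3.6]
opening: 0.148
finger_force: 70.0
YAW 37.05 [-1.7 -0.9  3.6] [-0.145  0.364  0.104] 1.189534090581807
```

```bash
for i in 1; do :; done
python3 -m pendant '[{"dx":0,"dy":-0.01,"dz":0,"twist":4}]'; python3 t.py
python3 -m pendant '[{"dx":0,"dy":-0.01,"dz":0,"twist":3}]'; python3 t.py
python3 -m pendant '[{"dx":0,"dy":-0.01,"dz":0,"twist":3}]'; python3 t.py
```

```text
time: 10.07
eef_pos: [0.4726, 0.2329, 0.1633]
tcp_rot: [0.959, 0.284, 0.0, 0.0]
contact_force: [-2.4, -0.6, 3.6]
opening: 0.143
finger_force: 69.9
YAW 33.05 [-2.4 -0.6  3.6] [-0.119  0.319  0.099] 1.2595083698504042
time: 10.2
eef_pos: [0.4726, 0.233, 0.1633]
tcp_rot: [0.966, 0.26, 0.0, 0.0]
contact_force: [-1.9, -1.2, 4.6]
opening: 0.148
finger_force: 69.9
YAW 30.08 [-1.9 -1.2  4.6] [-0.09   0.376  0.172] 1.3115842652959173
time: 10.32
eef_pos: [0.4725, 0.233, 0.1633]
tcp_rot: [0.972, 0.234, 0.0, 0.0]
contact_force: [-2.2, -1.1, 4.9]
opening: 0.152
finger_force: 69.9
YAW 27.09 [-2.2 -1.1  4.9] [-0.191  0.335  0.131] 1.3640429873876327
```

```bash
python3 -m pendant '[{"dx":0,"dy":-0.01,"dz":0,"twist":2}]'; python3 t.py
python3 -m pendant '[{"dx":0,"dy":0,"dz":0,"twist":2}]'; python3 t.py
python3 -m pendant '[{"dx":0,"dy":0,"dz":0,"twist":2}]'; python3 t.py
```

```text
time: 10.45
eef_pos: [0.4725, 0.2331, 0.1633]
tcp_rot: [0.976, 0.217, 0.0, 0.0]
contact_force: [-2.5, -1.2, 4.5]
opening: 0.149
finger_force: 70.0
YAW 25.06 [-2.5 -1.2  4.5] [-0.202  0.375  0.192] 1.3996879896008552
time: 10.58
eef_pos: [0.4725, 0.2332, 0.1633]
tcp_rot: [0.98, 0.199, 0.0, 0.0]
contact_force: [-2.9, -1.3, 5.0]
opening: 0.148
finger_force: 70.2
YAW 22.98 [-2.9 -1.3  5. ] [-0.177  0.455  0.245] 1.4358425556776362
time: 10.7
eef_pos: [0.4725, 0.2332, 0.1633]
tcp_rot: [0.983, 0.182, 0.0, 0.0]
contact_force: [-2.9, -1.1, 6.2]
opening: 0.148
finger_force: 70.3
YAW 21.01 [-2.9 -1.1  6.2] [-0.209  0.456  0.379] 1.470402001245315
```

```bash
python3 -m pendant '[{"dx":0,"dy":0,"dz":0,"twist":2}]'; python3 t.py
python3 -m pendant '[{"dx":0,"dy":0,"dz":0,"twist":2},{"dx":0,"dy":0,"dz":0,"twist":2}]'; python3 t.py
```

```text
time: 10.82
eef_pos: [0.4725, 0.2333, 0.1633]
tcp_rot: [0.986, 0.166, 0.0, 0.0]
contact_force: [-1.8, -1.2, 4.5]
opening: 0.146
finger_force: 70.5
YAW 19.06 [-1.8 -1.2  4.5] [-0.132  0.425  0.532] 1.5046141903164536
time: 11.08
eef_pos: [0.4725, 0.2333, 0.1633]
tcp_rot: [0.989, 0.149, 0.0, 0.0]
contact_force: [-1.5, -1.2, 4.6]
opening: 0.144
finger_force: 70.7
YAW 17.16 [-1.5 -1.2  4.6] [-0.157  0.382  0.586] 1.5380130593590517
```

```bash
python3 -m pendant '[{"dx":0,"dy":0,"dz":0,"twist":2},{"dx":0,"dy":0,"dz":0,"twist":4},{"dx":0,"dy":0,"dz":0,"twist":4}]' 0 110; python3 t.py
python3 - <<'E'
from h import *
c=shot('wrist');s=shot('scene');dump(c,'w5.pkl');dump(s,'s5.pkl')
A=c['img'][60:400,160:480];B=cv2.resize(s['img'][100:185,330:430],None,fx=4,fy=4,interpolation=cv2.INTER_CUBIC)
cv2.imwrite('pics/p5.png',np.hstack([A,B])[:,:,::-1])
E
```

```text
time: 11.45
eef_pos: [0.4725, 0.2334, 0.1634]
tcp_rot: [0.993, 0.115, 0.0, 0.0]
contact_force: [-3.5, -0.5, 5.7]
opening: 0.138
finger_force: 107.9
YAW 13.22 [-3.5 -0.5  5.7] [-0.113  0.487  0.94 ] 1.6069525947149716
```

View pics/p5.png

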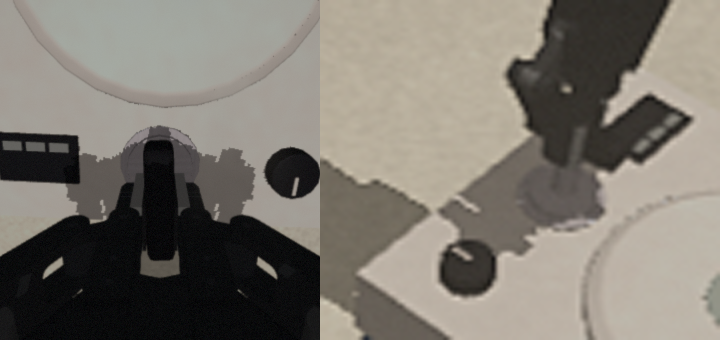

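The collar sits flush on the ring and the torque has climbed to 0.94 N m, against 0.1 of friction, so the lock is at its stop. Easing the twist, then releasing and rising.

```bash
python3 -m pendant '[{"dx":0,"dy":0,"dz":-0.05,"twist":-2},{"dx":0,"dy":0,"dz":-0.05,"twist":-3}]' - 40; python3 t.py
python3 -m pendant '[{"dx":0,"dy":0,"dz":0,"twist":0},{"dx":0,"dy":0,"dz":0,"twist":0},{"dx":0,"dy":0,"dz":0,"twist":0},{"dx":0,"dy":0,"dz":0,"twist":0}]' 55 40
python3 -m pendant '[{"dx":0,"dy":0,"dz":-1,"twist":0},{"dx":0,"dy":0,"dz":-3,"twist":0},{"dx":0,"dy":0,"dz":-6,"twist":0},{"dx":0,"dy":0,"dz":-10,"twist":0},{"dx":-3,"dy":0,"dz":-12,"twist":0},{"dx":-6,"dy":0,"dz":-12,"twist":0},{"dx":-6,"dy":0,"dz":-12,"twist":0},{"dx":-6,"dy":0,"dz":-12,"twist":0}]'
python3 - <<'E'
from h import *
c=shot('wrist');s=shot('side');dump(c,'w6.pkl');dump(s,'s6.pkl')
A=c['img'][:,120:520];B=s['img'][40:360,80:480];B=cv2.copyMakeBorder(B,0,80,0,0,cv2.BORDER_CONSTANT)
cv2.imwrite('pics/p6.png',np.hstack([A,B])[:,:,::-1])
E
```

```text
time: 11.8
eef_pos: [0.4724, 0.2333, 0.1634]
tcp_rot: [0.99, 0.139, 0.0, -0.0]
contact_force: [-3.1, -1.3, 4.8]
opening: 0.139
finger_force: 107.1
YAW 16.04 [-3.1 -1.3  4.8] [-0.21   0.309  0.112] 1.5568238701983437
time: 12.3
eef_pos: [0.4724, 0.2333, 0.1632]
tcp_rot: [0.99, 0.139, 0.0, -0.0]
contact_force: [-0.1, -0.1, 0.2]
opening: 0.547
finger_force: 0.0
time: 13.3
eef_pos: [0.4153, 0.2169, 0.2838]
tcp_rot: [0.99, 0.139, 0.001, -0.0]
contact_force: [0.2, -0.2, -0.5]
opening: 0.551
finger_force: 0.0
```

View pics/p6.png

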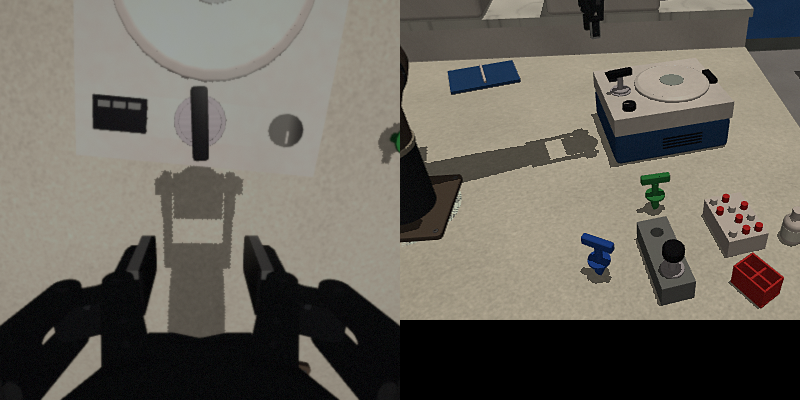

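The key stands in the lock with the bar at (200,123) in the left half, released, and the driver is still in the stand at (673,250) on the right. Final numeric check of its height and angle.

```bash
python3 - <<'E'
from h import *
c=load('w6.pkl');x0,y0=295,75
g=c['img'].max(2)[y0:175,x0:350];m=(g<50).astype(np.uint8);n,l,s,ce=cv2.connectedComponentsWithStats(m);i=1+s[1:,4].argmax()
r=cv2.minAreaRect(np.argwhere(l==i)[:,::-1].astype(np.float32));B=onplane(c,cv2.boxPoints(r)+[x0,y0],.186)
for k in(0,1):
    d=B[k+1]-B[k];print(np.linalg.norm(d),np.degrees(np.arctan2(d[1],d[0]))%180)
P=ondepth(c,np.argwhere(l==i)[:,::-1]+[x0,y0]);print('bar z pct',np.percentile(P[:,2],[10,50,90]),P.mean(0),B.mean(0))
q=ondepth(c,[(305,125),(330,125),(270,60),(400,60)]);print(q.round(4))
# deck left edge direction, pick deck/table edge points: bottom edge via depth height
for rows in [(195,435)]:
    pts=[]
    for u in range(200,240,4):
        for v in range(100,190):
            z=ondepth(c,[(u,v)])[0]
            if z[2]<.115: pts.append(ondepth(c,[(u,v-1)])[0]);break
    for u in range(400,430,4):
        for v in range(100,190):
            z=ondepth(c,[(u,v)])[0]
            if z[2]<.115: pts.append(ondepth(c,[(u,v-1)])[0]);break
    pts=np.array(pts);f=np.polyfit(pts[:,1],pts[:,0],1);print('deck edge dir vs y: yaw',-np.degrees(np.arctan(f[0])),len(pts))
E
```

```text
0.01234416138186205 107.37032742133557
0.058134683165425916 17.902535987484015
bar z pct [0.18691704 0.1879508  0.18887847] [0.47487419 0.2336597  0.18899641] [0.47426689 0.23333093 0.186     ]
[[0.4674 0.246  0.1377]
 [0.4741 0.2225 0.1373]
 [0.516  0.2939 0.1309]
 [0.5503 0.1754 0.13  ]]
deck edge dir vs y: yaw 10.550894353059055 18
```

The bar's top is at z 0.188, as expected for home. Its total turn of about 79° covers the lock's travel plus the play, and it stopped against a firm torque. Handing in.

```bash
python3 -c "
from plant import ctrl
print(ctrl.sign_off())"
```

```text
the job is handed in; nothing more can be done
None
```

The job is handed in: the key is fully home in the lock, was turned clockwise until the torque rose to 0.94 N m (taken as the stop; the lock's own angle was not read) and is released, and the driver is still in its stand.

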